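# Weigh a sample pot on the sprung-hook balance

## Robot

A 6-joint arm with a two-finger parallel gripper is mounted at the origin on the work surface. World frame = base frame: x ahead of the robot, y to its left, z up, the work surface at z = 0. Lengths are in m, angles in rad, forces in N, time in s.
With the tool pointing down it reaches from about 0.25 to 0.775 m from the base axis. Payload 4 kg.
Tool frame: the origin (TCP) lies midway between the tips of the shut fingers; the grasp point (between the pads) lies 19 mm behind it (robot.grasp_offset is the distance from the TCP to the grasp point, in m); z points along the fingers, y is the direction in which the jaws open and shut (so a half turn about z gives the same grasp; the last joint's range is limited). The gripper opens to 94 mm and grips with 3 to 60 N. Pads are 16 mm wide; open, the fingers measure 119 mm over their backs; the gripper's body (75 mm by 177 mm) begins 78 mm behind the grasp point.
Start: joints at [-1.328, 0.087, 1.371, -0, 1.684, -0.103], TCP at [0.186, -0.517, 0.206] pointing down, gripper open.
Joint ranges: [-3.1, 3.1], [-0.76, 2.03], [0.27, 2.55], [-1.08, 4.22], [0.17, 2.65], [-2.57, 2.57]. Speed limits (rad/s): [2.79, 2.79, 3.14, 3.14, 3.14, 3.14].

## Interface

Orientations are given as [roll, pitch, yaw] about the fixed x, y, z axes, in that order (R = Rz(yaw) Ry(pitch) Rx(roll)).
In Python, from bench import status, viewer, order, robot gives the robot as it stands. The module is installed in compiled form; this text tells all that it offers.
- The arm moves only by the tool move_arm, never from a script. Its argument "targets" is a list of rows, each a list of 3 entries, a list of its own where there are three numbers: the shift along the tool's x, y, z in mm, then the turn, a rotation vector about the tool's x, y, z in degrees, then the opening, from -1 (shut) to 1 (fully open). A call has 1 to 20 rows; each row is the pose to reach, as a shift and turn from the pose commanded when the call began, along the tool's axes at that moment; what a row does not reach only later rows make up. A row lasts 1/8 s, in which the tool goes at most 62.5 mm and 10.7 degrees, less where a joint would pass 70% of its speed; a pose out of reach is approached as far as the arm can. A call with a gripper value outside its range is refused whole. The fingers move at their own pace and stop on an object; the grip force is fixed at half the most. Time passes only in rows, so rows that repeat a pose let the fingers close. It gives the time, the measured TCP pose, the force and the opening at its end, in the units of the state.
- status.get_obs(): the state, without advancing time (a new reading comes with each control period).
- viewer.snapshot(name): name is "scene" or "top"; returns the picture (480x640x3 uint8, red, green, blue); there is no depth.
- viewer.camera_model(name): a dict with "K" (3x3 intrinsics, pixels), "D" ([k1, k2, p1, p2, k3] as OpenCV has them; the pictures are not rectified), "xyz" and "attitude" of the camera in the world. Camera axes: x right, y up, looking along -z (the intrinsics and any distortion apply to the point x, -y, -z); pixel columns grow to the right and rows downward; lengths in m; the calibration is good to about 2 mm. A picture is of the moment at which its call begins. camera_model takes no time and is no camera call.
- order.close_job(): hands the job in, once; it reports no verdict.
The state is a dict: "time": time; "joint_positions": joint angles; "qvel": joint speeds; "joint_torque": joint torques, N m; "tool_pos": TCP position; "ee_rot": TCP orientation; "wrist_force": force on the tool from outside, world axes, zero at the start; "wrist_torque": the same for the moment, N m; "width": finger opening in m.
Only numpy, scipy, OpenCV 4.12 (cv2) and the standard library are available. Lean on these libraries where they do the work, as an engineer would, in place of code of your own. Each camera call takes 0.05 s, during which the arm holds its last target. There are 200 camera calls.

## Task

Weigh the sample pot: take the pot with the wire bail and hang it by its bail in the crook of the balance's sprung hook. Ease it down gently until the spring carries all of its weight before letting go, so that the hook never jerks or is strained. Once it hangs free and the hook has come to rest, press the key on the readout box and release it; leave the pot hanging and the other things where they are.

Things in the scene. Friction and masses are not known exactly. Their poses are not given: they have to be found in the camera images.
- load: The sample pot: white capped round pot, 63 mm across, 45 mm high, 0.19 to 0.57 kg (varies), standing on the bench. A 6 mm steel wire bail, 56 mm wide along its y axis, rises from the cap; its top bar runs along y. Between cap and bar an opening 60 mm high, 50 mm wide, seen along x. Above the bar a grip block. Origin: centre of underside, z up. A half turn about z makes no difference.
- load_grip (a point): Middle of the black grip block, 24 (x) by 16 (y) by 36 (z) mm, on an 8 mm neck above the bail of the sample pot; 148 mm above the pot's underside.
- load_bar (a point): Middle of the bail's bar, on the wire's axis, 111 mm above the sample pot's underside. The bar peaks here and is 7 mm lower at its ends. The grip block starts 17 mm above this point.
- stand: The balance, fixed: white foot plate 200 by 120 by 12 mm, from 160 mm in front (-x) to 40 mm behind the two upright guide rods; a white spring housing, 44 by 80 mm, on the rods from 315 to 415 mm high. Origin on the bench midway between the rods. The hook arm points along its -x axis. More than 12 N on balance or hook strains it.
- hook_seat (a point): Where the bail's bar middle lies when seated in the hook's V crook; dips with the hook. Empty: 224 mm high, 130 mm before the rods; axes as the stand's. Hook: 7 mm wire along x; level arm (axis 5 mm above this point) ends 14 mm behind it, then the V, lowest 13 mm below it, then up at 45 deg to a tip 22 mm in front, top 17 mm above. The bar, across the arm, goes over the tip and down into the V.
- hook (a joint): Dip of the sprung hook in m: 0 empty, growing downward, hard stop at 0.09. Spring 80 N/m (12 mm per 0.1 kg), lightly damped: out of balance it bounces for 1 to 3 s. A dip beyond 0.086 strains it; faster than 0.12 m/s is a jerk, as when letting go with more than about 0.6 N still carried by the hand, or pressed down.
- readout: Readout box of the balance, fixed: white, 100 (x) by 120 (y) mm, 30 mm high, blank dark screen on the far half of its top and one round grey key on the half nearer the robot. Origin: centre of the underside.
- key_top (a point): Centre of the top face of the round grey key (26 mm across) on the readout box; presses straight down.
- key (a joint): Travel of the key in m: 0 up, 0.006 fully down, which takes 5 N; springs back. It counts as pressed beyond 0.0045.
- spare_pot: Bystander: a white capped pot of the same size as the sample pot but without a bail or grip. Origin: centre of the underside.
- amber_jar: Bystander: amber jar with white cap, 58 mm across, 85 mm high. Origin: underside.
- beaker: Bystander: glass beaker, 68 mm across, 85 mm high. Origin: underside.
- wash_bottle: Bystander: white bottle, 70 mm across, 150 mm high. Origin: underside.
- scoop: Bystander: steel spatula 170 mm long lying flat.
- stopper: Bystander: black rubber stopper, 36 mm across, 28 mm high. Origin: underside.
Mind the look-alikes: they are no part of the job. What is shaped like the load but blue or red is not meant.

How it is judged:
By the outcome, as a careful person would: the job done as asked, in the order asked, and still so for the second after the job is handed in, with the robot touching nothing.
It also fails if it takes over 67 s, if anything falls off the work surface, if the arm or the gripper's body presses on something with over 40 N, if the wrist force passes 120 N, or if a joint passes its speed limit or range.

## Working session

There is one attempt and no reset: what is moved stays moved. The work goes in short steps, Python scripts to look and compute and a tool call to move; the robot and the scene stay as the last step left them, time stands still between calls to the robot, and variables do not carry over. Pictures are saved under pics/ and viewed, about 8 in all and at most 12, crops included, and the job is handed in when it is done.

Besides the shell and the picture viewer there is one more tool, called as name([rows], argument=value, ...), one row to a line, values as JSON. move_arm: Moves the arm, as the interface text tells. Its arguments: {"type":"object","properties":{"targets":{"type":"array"}},"required":["targets"]}

```bash
mkdir -p pics
cat > h.py <<'E'
import numpy as np, cv2
from scipy.spatial.transform import Rotation as R
from bench import status, viewer, order, robot
def cam(n):
    m=viewer.camera_model(n); a=np.array(m["attitude"],float)
    Rm=a if a.shape==(3,3) else R.from_euler('xyz',a).as_matrix()
    return np.array(m["K"],float),np.array(m["D"],float),np.array(m["xyz"],float),Rm@np.diag([1,-1,-1.])
def ray(n,uv):
    K,D,c,Rc=cam(n); p=cv2.undistortPoints(np.array([[uv]],float),K,D)[0,0]
    return c,Rc@np.array([p[0],p[1],1.])
def onz(n,uv,z):
    c,d=ray(n,uv); return c+d*(z-c[2])/d[2]
def proj(n,P):
    K,D,c,Rc=cam(n); P=np.atleast_2d(P)
    return cv2.projectPoints(np.array((P-c)@Rc),np.zeros(3),np.zeros(3),K,D)[0][:,0]
def snap(n,f,crop=None,s=1):
    im=viewer.snapshot(n)[:,:,::-1]
    if crop: im=im[crop[1]:crop[3],crop[0]:crop[2]]
    cv2.imwrite('pics/'+f,cv2.resize(np.ascontiguousarray(im),None,fx=s,fy=s,interpolation=cv2.INTER_CUBIC))
def tri(a,b):
    (c1,d1),(c2,d2)=ray("scene",a),ray("top",b)
    A=np.array([d1,-d2]).T; t=np.linalg.lstsq(A,c2-c1,rcond=None)[0]
    p,q=c1+t[0]*d1,c2+t[1]*d2
    return (p+q)/2,np.linalg.norm(p-q)
E
python3 - <<'E'
from h import *
for n in("scene","top"):
    snap(n,n+"0.png"); m=viewer.camera_model(n); print(m)
print(status.get_obs(), robot.grasp_offset)
E
```

```text
{'K': array([[501.04814241,   0.        , 310.96524032],
       [  0.        , 501.04814241, 237.60132161],
       [  0.        ,   0.        ,   1.        ]]), 'D': array([0.01136489, 0.        , 0.        , 0.        , 0.        ]), 'xyz': array([ 1.22315038, -0.44037203,  0.83405701]), 'attitude': array([0.86165523, 0.0222238 , 0.97943177])}
{'K': array([[444.93512753,   0.        , 317.60298414],
       [  0.        , 444.93512753, 237.03009901],
       [  0.        ,   0.        ,   1.        ]]), 'D': array([-0.11223983,  0.        ,  0.        ,  0.        ,  0.        ]), 'xyz': array([ 0.4873394 , -0.03884087,  1.2432401 ]), 'attitude': array([ 0.04817943,  0.02302536, -1.5751503 ])}
{'time': 0.1, 'joint_positions': array([-1.32809908e+00,  8.78932793e-02,  1.37211747e+00, -1.19361725e-05,
        1.68358113e+00, -1.03100126e-01]), 'qvel': array([-0.00017486, -0.00058758, -0.00341317, -0.00147124, -0.0014624 ,
        0.0011808 ]), 'joint_torque': array([ 1.15491635e-03, -3.41253126e+01, -3.03302443e+01,  7.18042022e-02,
        3.04387137e-02, -9.71632699e-05]), 'tool_pos': array([ 0.18629262, -0.51696188,  0.20440727]), 'ee_rot': array([-3.13960282e+00, -1.93955350e-04,  3.45795849e-01]), 'wrist_force': array([ 0.4615542 ,  0.12972747, -0.39647239]), 'wrist_torque': array([-0.03362263, -0.04741322, -0.00347477]), 'width': 0.09384909471924216} 0.0188
```

View pics/scene0.png

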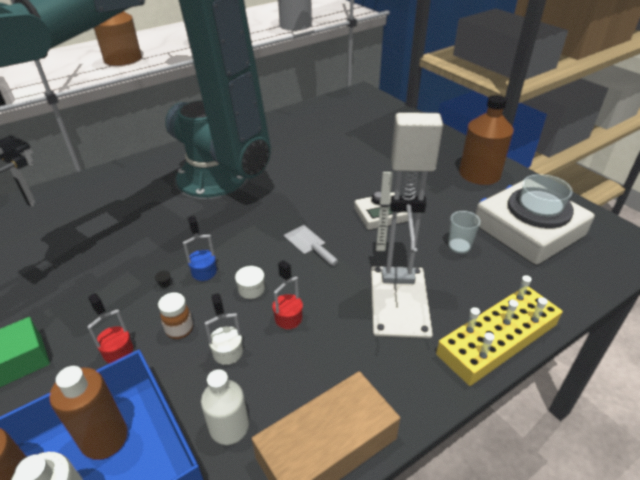

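View pics/top0.png

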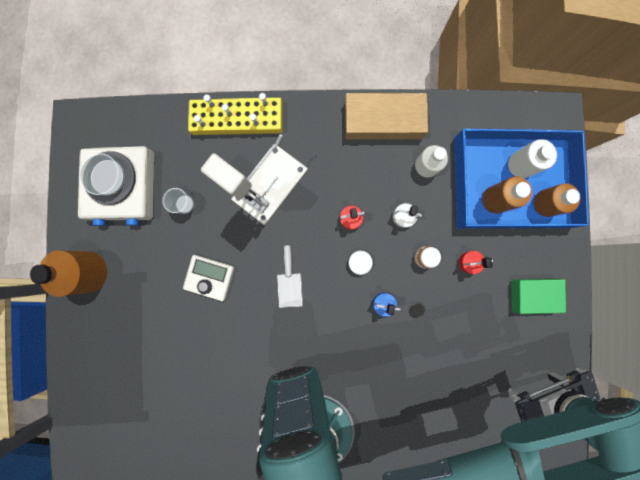

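The load candidates with a bail are, in the scene view:
- red (289,310)
- red (115,342)
- blue (203,263)
- white (226,345), which is top (405,215)

Only the white one fits. The white pot at (250,283) has no bail. I'll confirm with enlarged crops.

Run:
```python
from h import *
S=viewer.snapshot("scene")[:,:,::-1];T=viewer.snapshot("top")[:,:,::-1]
def c(im,x,y,w,h): return cv2.resize(np.ascontiguousarray(im[y:y+h,x:x+w]),(400,300),interpolation=cv2.INTER_CUBIC)
cv2.imwrite('pics/c1.png',np.vstack([np.hstack([c(S,180,290,100,75),c(T,365,180,80,60)]),np.hstack([c(S,340,180,220,165),c(T,170,130,160,120)])]))
```

```text
(no output)
```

View pics/c1.png

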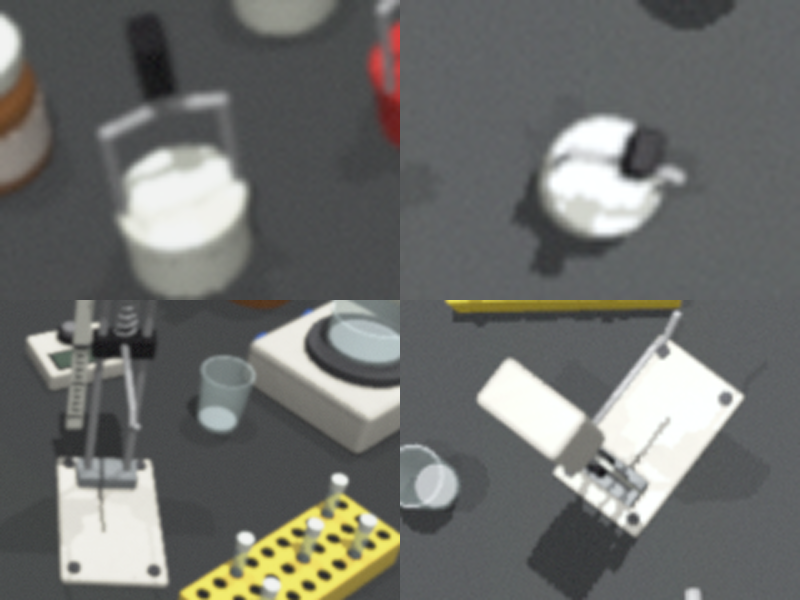

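The crop confirms it: a white pot with a wire bail and black grip block. Bail corners are at scene (206,324) and (236,314), and the grip is at top (414,210). Foot plate corners and the hook tip, at scene (415,250) and top (280,136), are also clear. Next I'll fit the poses.

```bash
cat > fit.py <<'E'
from h import *
from scipy.optimize import least_squares
def fit(kp,x0):
    L=np.array([k[1] for k in kp],float); 
    def pr(x):
        W=L@R.from_euler('z',x[2]).as_matrix().T+[x[0],x[1],0]
        return np.array([proj(k[0],w)[0] for k,w in zip(kp,W)])
    uv=np.array([k[2] for k in kp])
    r=least_squares(lambda x:(pr(x)-uv).ravel(),x0,loss='soft_l1')
    return r.x,np.round(pr(r.x)-uv,1).tolist()
E
python3 - <<'E'
from fit import *
g=onz("top",(414.2,210),.166); print("grip top by top cam",g)
load=[("scene",(0,0,.148),(217.75,304.25)),("scene",(0,-.028,.104),(205.75,323.75)),("scene",(0,.028,.104),(236.5,314.25)),("scene",(0,0,.114),(219.5,315.5)),
("top",(0,0,.166),(414.2,210)),("top",(0,.028,.104),(421.4,215)),("top",(0,-.028,.104),(396,211.6))]
for y in(0,1.5,3,-1.5): print("load",fit(load,[g[0],g[1],y]))
f=.012
c=onz("top",(255,200),0);
st=[("scene",(-.16,-.06,f),(374.6,335.7)),("scene",(-.16,.06,f),(431.9,335.7)),("scene",(.04,-.06,f),(371.4,266.9)),("scene",(.04,.06,f),(422.5,266.9)),
("top",(-.16,.06,f),(307.2,168.8)),("top",(-.16,-.06,f),(277.2,145.2)),("top",(.04,.06,f),(264.8,224.8)),("top",(.04,-.06,f),(231.2,199.2)),
("top",(-.152,0,.241),(280.4,136)),("scene",(-.152,0,.241),(415.3,249.8))]
for y in(2.2,-2.2,-.6,.6): print("stand",fit(st,[c[0],c[1],y]))
print("key",tri((378.5,196.5),(204,287)),onz("top",(204,287),.036))
for n,uv,z in(("spare",(360,263),.045),("beaker",(178,202),.085),("amber",(428,257),.085),("wash",(433,160),.15),("red",(351,217),.045),("wood",(385,115),.06)): print(n,onz("top",uv,z).round(3))
E
```

```text
grip top by top cam [ 0.60397216 -0.24967977  0.166     ]
load (array([ 0.6050731 , -0.25027788, -0.12596486]), [[-0.3, -0.9], [0.8, 0.7], [-1.7, -0.5], [0.5, 0.0], [0.2, -0.5], [-22.4, -4.1], [24.5, 1.9]])
load (array([ 0.60429991, -0.25021771,  2.88572899]), [[-0.5, -1.2], [29.4, -9.0], [-30.6, 8.5], [0.4, -0.2], [0.2, -0.1], [-1.1, 0.2], [3.2, -1.8]])
load (array([ 0.60429967, -0.25021765,  2.88576448]), [[-0.5, -1.2], [29.4, -9.0], [-30.6, 8.5], [0.4, -0.2], [0.2, -0.1], [-1.1, 0.2], [3.2, -1.8]])
load (array([ 0.6050731 , -0.25027788, -0.12596404]), [[-0.3, -0.9], [0.8, 0.7], [-1.7, -0.5], [0.5, 0.0], [0.2, -0.5], [-22.4, -4.1], [24.5, 1.9]])
stand (array([0.65048365, 0.15911307, 2.4913456 ]), [[57.6, -0.5], [-58.9, -2.5], [50.1, 0.1], [-52.5, -1.2], [1.1, -1.1], [-2.8, -2.5], [0.3, -0.2], [0.2, -0.1], [0.7, -1.1], [-0.7, -1.6]])
stand (array([ 0.65048365,  0.15911307, -3.79183968]), [[57.6, -0.5], [-58.9, -2.5], [50.1, 0.1], [-52.5, -1.2], [1.1, -1.1], [-2.8, -2.5], [0.3, -0.2], [0.2, -0.1], [0.7, -1.1], [-0.7, -1.6]])Traceback (most recent call last):
  File "<stdin>", line 11
[... 671 characters left out ...]
~~~~~~~~^^^^^^^^^^^^^^^^^
    return np.atleast_1d(self.fun(x))
                         ~~~~~~~~^^^
    return self.f(x, *self.args, **self.kwargs)
           ~~~~~~^^^^^^^^^^^^^^^^^^^^^^^^^^^^^^
  File "fit.py", line 9, in <lambda>
    r=least_squares(lambda x:(pr(x)-uv).ravel(),x0,loss='soft_l1')
                              ~~^^^
  File "fit.py", line 7, in pr
    return np.array([proj(k[0],w)[0] for k,w in zip(kp,W)])
                     ~~~~^^^^^^^^
  File "h.py", line 14, in proj
    K,D,c,Rc=cam(n); P=np.atleast_2d(P)
             ~~~^^^
  File "h.py", line 5, in cam
    m=viewer.camera_model(n); a=np.array(m["attitude"],float)
ValueError: time passes only in moves, steps and waits
```

```bash
sed -i 's/^def cam/from functools import lru_cache\n@lru_cache\ndef cam/' h.py
python3 - <<'E'
from fit import *
load=[("scene",(0,0,.148),(217.75,304.25)),("scene",(0,-.028,.104),(205.75,323.75)),("scene",(0,.028,.104),(236.5,314.25)),("scene",(0,0,.114),(219.5,315.5)),
("top",(0,0,.166),(414.2,210)),("top",(0,-.028,.104),(421.4,215)),("top",(0,.028,.104),(396,211.6))]
print("load",fit(load,[.605,-.25,-.1]))
f=.012
st=[("scene",(-.16,.06,f),(374.6,335.7)),("scene",(-.16,-.06,f),(431.9,335.7)),("scene",(.04,.06,f),(371.4,266.9)),("scene",(.04,-.06,f),(422.5,266.9)),
("top",(-.16,.06,f),(307.2,168.8)),("top",(-.16,-.06,f),(277.2,145.2)),("top",(.04,.06,f),(264.8,224.8)),("top",(.04,-.06,f),(231.2,199.2)),
("top",(-.152,0,.241),(280.4,136)),("scene",(-.152,0,.241),(415.3,249.8))]
x,r=fit(st,[.65,.16,2.49]); print("stand",x,r)
Rz=R.from_euler('z',x[2]).as_matrix(); print("seat",Rz@[-.13,0,.224]+[x[0],x[1],0],"dir -x",-Rz[:,0])
print("key",tri((378.5,196.5),(204,287)),onz("top",(204,287),.036))
for n,uv,z in(("spare",(360,263),.045),("beaker",(178,202),.085),("amber",(428,257),.085),("wash",(433,160),.15),("red",(351,217),.045),("wood",(385,115),.06)): print(n,onz("top",uv,z).round(3))
E
```

```text
load (array([ 0.6043952 , -0.25009732, -0.18330123]), [[-0.4, -1.2], [0.5, -0.2], [-1.6, -0.2], [0.5, -0.2], [0.2, -0.2], [-1.0, -0.6], [3.0, -1.1]])
stand [0.65135914 0.1600964  2.48607556] [[-1.4, -2.5], [0.6, -0.3], [-0.7, -1.3], [-0.3, 0.2], [0.9, -1.2], [-2.8, -2.7], [-0.2, -0.5], [-0.1, -0.6], [0.5, -1.2], [-0.4, -1.5]]
seat [0.75441441 0.0808524  0.224     ] dir -x [ 0.79273283 -0.60956924 -0.        ]
key (array([0.41101737, 0.30003215, 0.04200228]), np.float64(0.0017179337040763064)) [0.41016993 0.30097838 0.036     ]
spare [ 0.475 -0.125  0.045]
beaker [0.639 0.36  0.085]
amber [ 0.49  -0.3    0.085]
wash [ 0.731 -0.303  0.15 ]
red [ 0.599 -0.102  0.045]
wood [ 0.876 -0.197  0.06 ]
```

```bash
cat > mv.py <<'E'
from h import *
def pose(g,yaw,lean):
    """grasp point g; u heading = yaw (load +x, outward); tool leans so fingertips point along +u; tool x ~ -u"""
    u=np.array([np.cos(yaw),np.sin(yaw),0]); z=np.sin(lean)*u-np.cos(lean)*np.array([0,0,1]); y=np.array([u[1],-u[0],0])*-1
    x=np.cross(y,z)
    if x@u>0: y=-y; x=-x
    return np.array(g)+z*.0188, np.array([x,y,z]).T
def rel(p0,R0,p,Rm):
    return (R0.T@(p-p0)*1e3).round(1), np.degrees(R.from_matrix(R0.T@Rm).as_rotvec()).round(2)
def cur():
    o=status.get_obs(); return np.array(o['tool_pos']),R.from_euler('xyz',o['ee_rot']).as_matrix(),o
E
python3 - <<'E'
from mv import *
p,Rm=pose([.6044,-.2501,.240],-.183,np.radians(12))
print(p,Rm.round(2)); R0=R.from_euler('xyz',[np.pi,0,.3458]).as_matrix()
print(rel(np.array([.186,-.517,.206]),R0,p,Rm))
E
```

```text
[ 0.60824347 -0.25081131  0.22161083] [[-0.96  0.18  0.2 ]
 [ 0.18  0.98 -0.04]
 [-0.21 -0.   -0.98]]
(array([ 487.5, -107.3,  -15.6]), array([ -15.66,   -4.24, -148.99]))
```

move_arm([
  [[487.5, -107.3, -15.6], [-15.7, -4.2, -149], 0.2],
  [[487.5, -107.3, -15.6], [-15.7, -4.2, -149], 0.2],
  [[487.5, -107.3, -15.6], [-15.7, -4.2, -149], 0.2],
  [[487.5, -107.3, -15.6], [-15.7, -4.2, -149], 0.2],
  [[487.5, -107.3, -15.6], [-15.7, -4.2, -149], 0.2],
  [[487.5, -107.3, -15.6], [-15.7, -4.2, -149], 0.2],
  [[487.5, -107.3, -15.6], [-15.7, -4.2, -149], 0.2],
  [[487.5, -107.3, -15.6], [-15.7, -4.2, -149], 0.2],
  [[487.5, -107.3, -15.6], [-15.7, -4.2, -149], 0.2],
  [[487.5, -107.3, -15.6], [-15.7, -4.2, -149], 0.2],
  [[487.5, -107.3, -15.6], [-15.7, -4.2, -149], 0.2],
  [[487.5, -107.3, -15.6], [-15.7, -4.2, -149], 0.2],
  [[487.5, -107.3, -15.6], [-15.7, -4.2, -149], 0.2],
  [[487.5, -107.3, -15.6], [-15.7, -4.2, -149], 0.2],
  [[487.5, -107.3, -15.6], [-15.7, -4.2, -149], 0.2],
  [[487.5, -107.3, -15.6], [-15.7, -4.2, -149], 0.2],
])

```text
time: 2.2
tool_pos: [0.6087, -0.2512, 0.2209]
ee_rot: [3.141, 0.209, 2.956]
wrist_force: [-0.2, 0.3, -0.6]
width: 0.0564
```

Run:
```python
from mv import *
p0,R0,o=cur(); print(o['time'],p0,o['joint_positions'].round(3),o['wrist_force'],o['width'])
p,Rm=pose([.6044,-.2501,.240],-.183,np.radians(12)); print(rel(p0,R0,p,Rm))
p2,_=pose([.6044,-.2501,.150],-.183,np.radians(12)); print(rel(p,Rm,p2,Rm))
snap("top","t2.png",(320,120,480,240),4)
```

```text
2.2 [ 0.60865345 -0.25121179  0.22086957] [-0.514  0.17   1.264  0.068  1.51  -1.897] [-0.1731255   0.30854591 -0.64061085] 0.0563579875105596
(array([ 0.3,  0.3, -0.8]), array([ 0.03, -0.  , -0.14]))
(array([18.7,  0. , 88. ]), array([0., 0., 0.]))
```

View pics/t2.png

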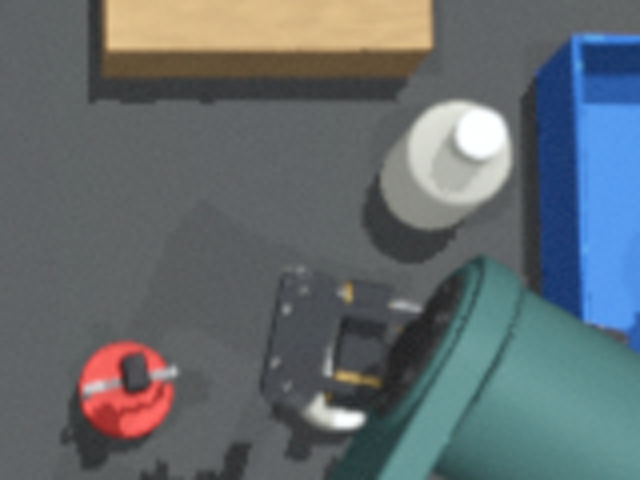

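The top view shows the gripper over the pot, clear of the wash bottle and the red pot. Next is to descend, then close.

move_arm([
  [[8, 0, 36], [0, 0, 0], 0.2],
  [[14, 0, 66], [0, 0, 0], 0.2],
  [[18, 0, 82], [0, 0, 0], 0.2],
  [[18.7, 0, 88], [0, 0, 0], 0.2],
  [[18.7, 0, 88], [0, 0, 0], 0.2],
])

```text
time: 2.88
tool_pos: [0.6092, -0.2514, 0.1318]
ee_rot: [3.141, 0.211, 2.959]
wrist_force: [-0.8, -0.5, -0.7]
width: 0.0565
```

move_arm([
  [[0, 0, 0], [0, 0, 0], -0.3],
  [[0, 0, 0], [0, 0, 0], -0.6],
  [[0, 0, 0], [0, 0, 0], -1],
  [[0, 0, 0], [0, 0, 0], -1],
  [[0, 0, 0], [0, 0, 0], -1],
  [[0, 0, 0], [0, 0, 0], -1],
])

```text
time: 3.62
tool_pos: [0.6087, -0.2512, 0.1313]
ee_rot: [3.141, 0.21, 2.959]
wrist_force: [-0.9, 0.4, 1.4]
width: 0.0159
```

Run:
```python
from mv import *
p0,R0,o=cur(); print(o['time'],p0,o['wrist_force'],o['wrist_torque'],o['width'])
L=np.radians(12)
p2,Rm=pose([.6044,-.2501,.150],-.183,L)
for z in(.004,.148): print(rel(p2,Rm,p2+[0,0,z],Rm))
snap("scene","s3.png",(150,240,310,380),5)
```

```text
3.625 [ 0.60870107 -0.25119591  0.13127055] [-0.89830575  0.3617548   1.39137561] [ 0.07877158  0.12186345 -0.00667862] 0.015925610635009847
(array([-0.8,  0. , -3.9]), array([0., 0., 0.]))
(array([ -30.8,    0. , -144.8]), array([0., 0., 0.]))
```

View pics/s3.png

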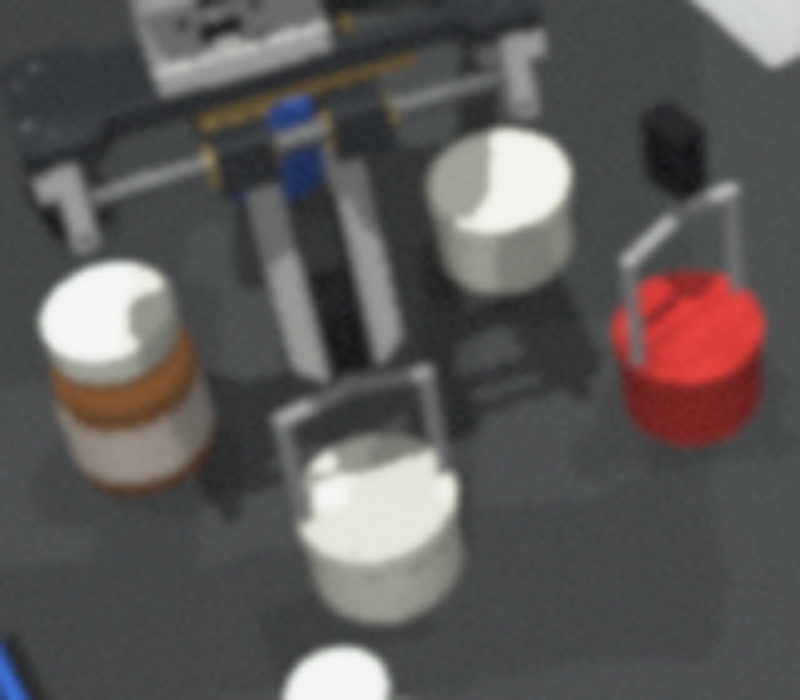

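Gripped: width is 15.9 mm and the block is between the pads. Next I'll lift and weigh the pot from the wrist force.

move_arm([
  [[-2, 0, -10], [0, 0, 0], -1],
  [[-7, 0, -35], [0, 0, 0], -1],
  [[-14, 0, -68], [0, 0, 0], -1],
  [[-21, 0, -100], [0, 0, 0], -1],
  [[-28, 0, -130], [0, 0, 0], -1],
  [[-30.8, 0, -144.8], [0, 0, 0], -1],
  [[-30.8, 0, -144.8], [0, 0, 0], -1],
  [[-30.8, 0, -144.8], [0, 0, 0], -1],
  [[-30.8, 0, -144.8], [0, 0, 0], -1],
])

```text
time: 4.8
tool_pos: [0.6081, -0.251, 0.2768]
ee_rot: [3.14, 0.206, 2.958]
wrist_force: [-0.8, 0.2, -4.2]
width: 0.0159
```

Run:
```python
from mv import *
p0,R0,o=cur(); print(o['time'],p0,o['wrist_force'],o['wrist_torque'],o['width'],o['ee_rot'])
L=np.radians(12)
pc,Rc=pose([.6044,-.2501,.298],-.183,L)
print("bias mm",(p0-pc)*1e3)
seat=np.array([.7544,.0809,.224]);u=np.array([.7927,-.6096,0])
th=np.arctan2(u[1],u[0])
# grasp point relative to bar: +39 mm up in load axis (gripped 2mm above block middle)
for d,h in((.055,.034),):
    p,Rm=pose(seat+u*d+[0,0,h+.039],th,L); print(p,np.hypot(*p[:2]),rel(pc,Rc,p,Rm))
```

```text
4.8 [ 0.60807691 -0.25098703  0.27676795] [-0.81761726  0.16169337 -4.20838138] [0.05325466 0.12068112 0.00527709] 0.015904388540078633 [3.13976572 0.20615763 2.95842069]
bias mm [-0.16656594 -0.17571982 -2.84287671]
[0.80109698 0.04498921 0.27861083] 0.8023592722318537 (array([-132.6,  326. ,   29.2]), array([ 5.63,  0.  , 26.48]))
```

Run:
```python
from mv import *
L=np.radians(12); pc,Rc=pose([.6044,-.2501,.298],-.183,L)
seat=np.array([.7544,.0809,.224]);u=np.array([.7927,-.6096,0]);th=np.arctan2(u[1],u[0])
g0=np.array([.6044,-.2501,.298]);g1=seat+u*.055+[0,0,.034+.039+.004]
for s in np.linspace(.1,1,10):
    s2=s*s*(3-2*s)
    g=g0+(g1-g0)*s2+np.array([.85,-.527,0])*.025*np.sin(np.pi*s2)
    p,Rm=pose(g,-.183+(th+.183)*s2,L); r=rel(pc,Rc,p,Rm); print([r[0].tolist(),r[1].tolist()])
```

```text
[[-5.7, 8.3, 1.1], [0.16, 0.0, 0.74]]
[[-21.2, 31.0, 4.2], [0.59, -0.0, 2.75]]
[[-43.2, 64.7, 8.5], [1.22, -0.0, 5.72]]
[[-67.4, 106.6, 13.3], [1.98, 0.0, 9.32]]
[[-89.6, 153.9, 17.5], [2.81, 0.0, 13.24]]
[[-106.9, 203.1, 20.7], [3.65, -0.0, 17.16]]
[[-119.0, 249.8, 22.9], [4.41, -0.0, 20.76]]
[[-126.9, 289.1, 24.2], [5.04, 0.0, 23.73]]
[[-131.7, 316.0, 25.0], [5.47, -0.0, 25.74]]
[[-133.5, 326.0, 25.3], [5.63, 0.0, 26.48]]
```

move_arm([
  [[-5.7, 8.3, 1.1], [0.2, 0, 0.7], -1],
  [[-21, 31, 4.2], [0.6, 0, 2.75], -1],
  [[-43, 65, 8.5], [1.2, 0, 5.7], -1],
  [[-67, 107, 13.3], [2, 0, 9.3], -1],
  [[-90, 154, 17.5], [2.8, 0, 13.2], -1],
  [[-107, 203, 20.7], [3.65, 0, 17.2], -1],
  [[-119, 250, 22.9], [4.4, 0, 20.8], -1],
  [[-127, 289, 24.2], [5, 0, 23.7], -1],
  [[-131.7, 316, 25], [5.5, 0, 25.7], -1],
  [[-133.5, 326, 25.3], [5.63, 0, 26.48], -1],
  [[-133.5, 326, 25.3], [5.63, 0, 26.48], -1],
  [[-133.5, 326, 25.3], [5.63, 0, 26.48], -1],
  [[-133.5, 326, 25.3], [5.63, 0, 26.48], -1],
])

```text
time: 6.42
tool_pos: [0.8013, 0.0429, 0.2831]
ee_rot: [3.141, 0.21, 2.484]
wrist_force: [0.4, -0.3, -4.2]
width: 0.0158
```

Run:
```python
from mv import *
p0,R0,o=cur(); print(o['time'],p0,o['joint_positions'].round(3),o['wrist_force'],o['ee_rot'])
L=np.radians(12)
seat=np.array([.7544,.0809,.224]);u=np.array([.7927,-.6096,0]);th=np.arctan2(u[1],u[0])
p,Rm=pose(seat+u*.055+[0,0,.077],th,L); print((p0-p)*1e3, rel(p0,R0,p,Rm))
S=viewer.snapshot("scene")[:,:,::-1].copy();T=viewer.snapshot("top")[:,:,::-1].copy()
hook=[seat+u*a+[0,0,b] for a,b in((-.108,.005),(-.014,.005),(0,-.0092),(.022,.0135))]
print(proj("scene",hook).round(1).tolist(),proj("top",hook).round(1).tolist())
for r in (cv2.resize(S[150:345,320:580],(800,600),interpolation=cv2.INTER_CUBIC),): cv2.imwrite('pics/s4.png',r)
cv2.imwrite('pics/t4.png',cv2.resize(T[80:260,160:400],(800,600),interpolation=cv2.INTER_CUBIC))
```

```text
6.425 [0.80127501 0.0428927  0.28305253] [ 0.041  0.579  0.6   -0.137  1.798 -0.914] [ 0.43422566 -0.29840723 -4.18389913] [3.14072233 0.21015217 2.48424554]
[ 0.17802863 -2.09651291  0.44170162] (array([1.5, 1.6, 0.1]), array([ 0.03,  0.04, -0.1 ]))
[[408.2, 208.8], [412.4, 240.0], [412.2, 250.9], [414.7, 249.7]] [[247.2, 180.3], [272.0, 148.3], [276.4, 145.1], [281.1, 135.2]]
```

View pics/s4.png

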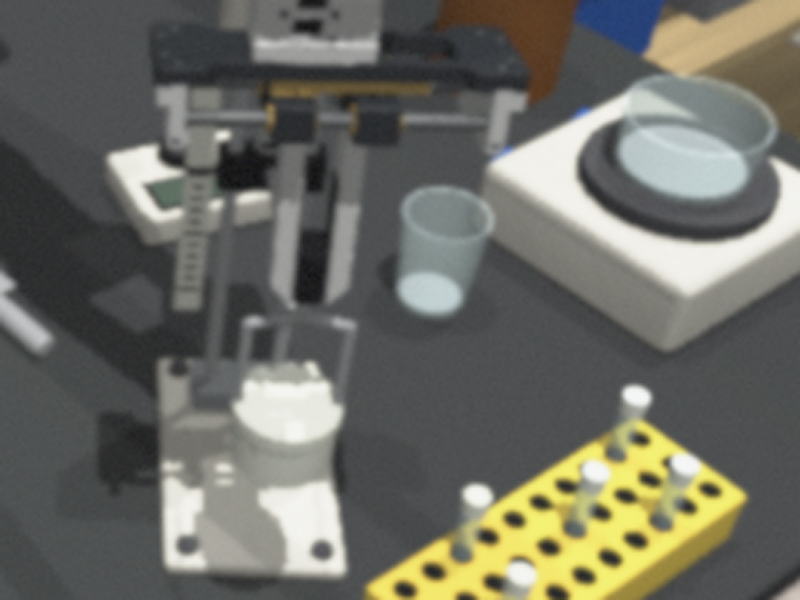

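The scene view shows the pot held upright in front of the hook, with the bail top bar at about full-image (417,254). The hook is hidden behind the fingers. I'll check from the top.

View pics/t4.png

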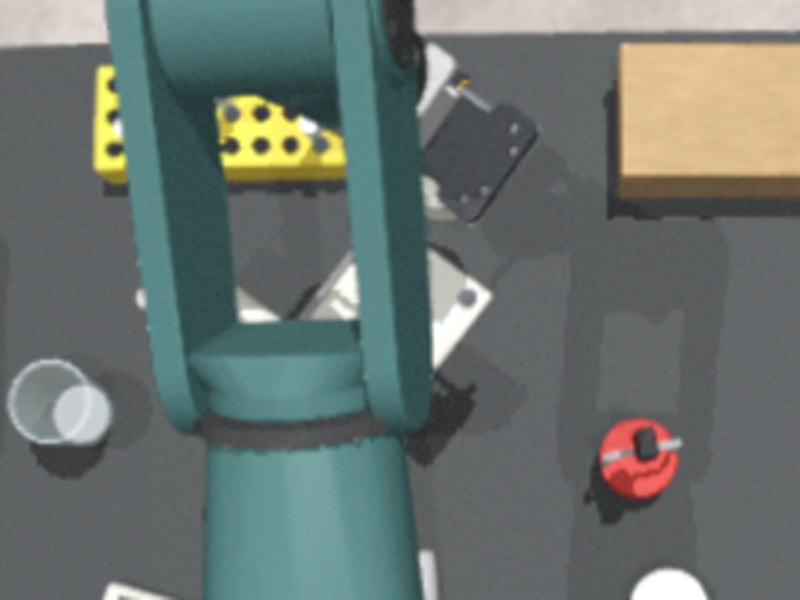

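Run:
```python
from mv import *
snap("scene","s5.png",(150,0,550,300),2)
p0,R0,o=cur()
L=np.radians(12)
seat=np.array([.7544,.0809,.224]);u=np.array([.7927,-.6096,0]);th=np.arctan2(u[1],u[0])
pc,Rm=pose(seat+u*.055+[0,0,.077],th,L)
for d in(.04,.02,0):
    p,_=pose(seat+u*d+[0,0,.077],th,L); print(d,rel(pc,Rm,p,Rm))
print("1cm down",rel(pc,Rm,pc-[0,0,.01],Rm))
# arm geometry estimate: shoulder height h, links a,b, tool t, from plane poses
from scipy.optimize import least_squares
D=[(.087,1.371,1.684,.5495,.206,0),(.17,1.264,1.51,.6585,.2217,0),(.579,.6,1.798,.8024,.2826,0)]
```

```text
0.04 (array([14.7, -0. , -3.1]), array([0., 0., 0.]))
0.02 (array([34.2,  0. , -7.3]), array([0., 0., 0.]))
0 (array([ 53.8,   0. , -11.4]), array([0., 0., 0.]))
1cm down (array([2.1, 0. , 9.8]), array([0., 0., 0.]))
```

View pics/s5.png

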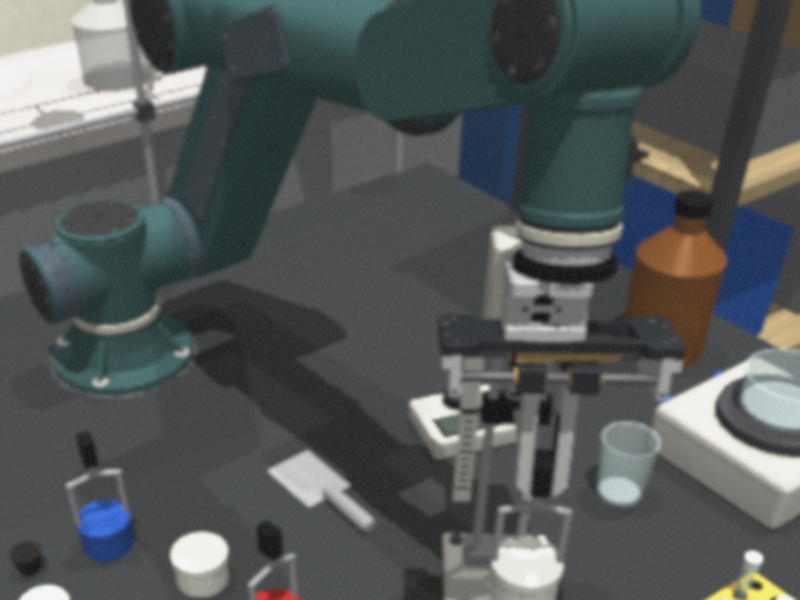

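The picture shows the forearm well above the housing, the wrist clear of it, and the scale strip near the rods. Next is to thread the bail over the tip.

move_arm([
  [[5, 0.5, -1], [0, 0, 0], -1],
  [[14.7, 1, -3.1], [0, 0, 0], -1],
  [[25, 1.6, -5.2], [0, 0, 0], -1],
  [[36, 1.6, -7.5], [0, 0, 0], -1],
  [[46, 1.6, -9.6], [0, 0, 0], -1],
  [[53, 1.6, -11.2], [0, 0, 0], -1],
  [[55.3, 1.6, -11.4], [0, 0, 0], -1],
  [[55.3, 1.6, -11.4], [0, 0, 0], -1],
  [[55.3, 1.6, -11.4], [0, 0, 0], -1],
])

```text
time: 7.7
tool_pos: [0.7579, 0.0799, 0.2818]
ee_rot: [3.141, 0.21, 2.486]
wrist_force: [0.9, 0.2, -4.7]
width: 0.0159
```

Run:
```python
from mv import *
p0,R0,o=cur(); print(o['time'],p0,o['joint_positions'].round(3),o['wrist_force'],o['wrist_torque'])
L=np.radians(12)
seat=np.array([.7544,.0809,.224]);u=np.array([.7927,-.6096,0]);th=np.arctan2(u[1],u[0])
p,Rm=pose(seat+[0,0,.077],th,L); print("want-now",rel(p0,R0,p,Rm))
snap("scene","s6.png",(350,150,510,270),5)
for k,P in (("seat",seat),("tip",seat+u*.022+[0,0,.0135]),("bar",seat+[0,0,.037])): print(k,(proj("scene",P)[0]-[350,150])*5)
```

```text
7.7 [0.75792929 0.07988081 0.28181415] [ 0.096  0.472  0.758 -0.145  1.755 -0.857] [ 0.91391023  0.18504881 -4.7302872 ] [ 0.18500901  0.07745929 -0.00224368]
want-now (array([-0.6, -1.3, -0.7]), array([ 0.02,  0.01, -0.01]))
seat [313.89235979 485.72738229]
tip [323.68373464 498.64535067]
bar [325.41018089 407.64894405]
```

View pics/s6.png

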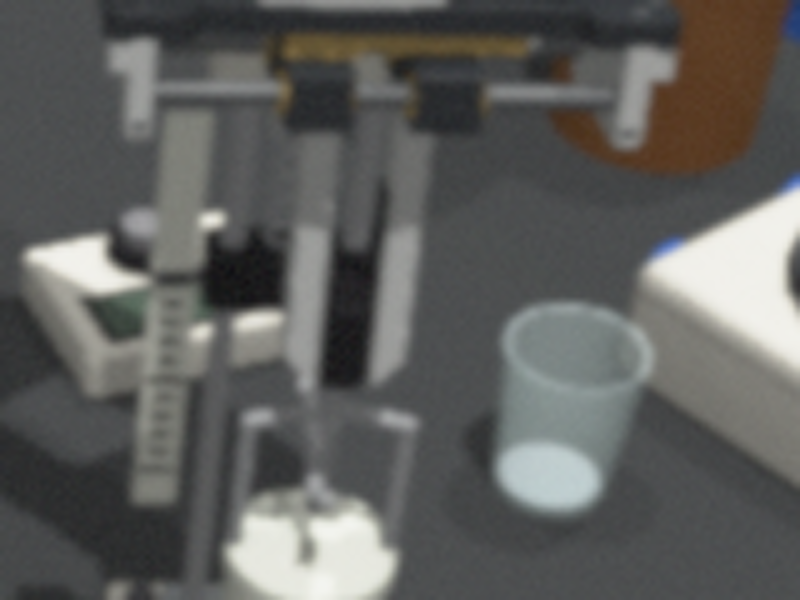

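The image shows the hook passing through the bail: V and tip at crop (320,493), bar middle at (331,408) above it. Lowering slowly now.

move_arm([
  [[0.6, -0.5, 3], [0, 0, 0], -1],
  [[1.6, -1, 8], [0, 0, 0], -1],
  [[2.6, -1.3, 13], [0, 0, 0], -1],
  [[3.6, -1.3, 18], [0, 0, 0], -1],
  [[4.7, -1.3, 23], [0, 0, 0], -1],
  [[5.7, -1.3, 28], [0, 0, 0], -1],
  [[6.5, -1.3, 32], [0, 0, 0], -1],
  [[6.5, -1.3, 32], [0, 0, 0], -1],
  [[6.5, -1.3, 32], [0, 0, 0], -1],
])

```text
time: 8.88
tool_pos: [0.7573, 0.079, 0.2497]
ee_rot: [3.141, 0.21, 2.486]
wrist_force: [-0.6, 1.0, -3.8]
width: 0.0157
```

move_arm([
  [[1, 0, 5], [0, 0, 0], -1],
  [[2, 0, 10], [0, 0, 0], -1],
  [[3, 0, 15], [0, 0, 0], -1],
  [[4, 0, 20], [0, 0, 0], -1],
  [[4, 0, 20], [0, 0, 0], -1],
  [[4, 0, 20], [0, 0, 0], -1],
])

```text
time: 9.62
tool_pos: [0.7573, 0.079, 0.2293]
ee_rot: [3.141, 0.209, 2.486]
wrist_force: [-1.1, 1.2, -2.8]
width: 0.0156
```

move_arm([
  [[1, 0, 5], [0, 0, 0], -1],
  [[2, 0, 10], [0, 0, 0], -1],
  [[2, 0, 10], [0, 0, 0], -1],
  [[2, 0, 10], [0, 0, 0], -1],
])

```text
time: 10.12
tool_pos: [0.7574, 0.079, 0.2189]
ee_rot: [3.141, 0.209, 2.486]
wrist_force: [-2.1, 1.4, -1.9]
width: 0.0155
```

The horizontal force of about 2.3 N toward the rods says the bar is on the V's front slope. I'll shift back a couple of mm.

move_arm([
  [[0.8, 0, -0.2], [0, 0, 0], -1],
  [[1.6, 0, -0.3], [0, 0, 0], -1],
  [[2.4, 0, -0.5], [0, 0, 0], -1],
  [[2.4, 0, -0.5], [0, 0, 0], -1],
  [[2.4, 0, -0.5], [0, 0, 0], -1],
])

```text
time: 10.75
tool_pos: [0.7568, 0.0793, 0.2195]
ee_rot: [3.14, 0.213, 2.485]
wrist_force: [3.7, -2.7, -2.5]
width: 0.0157
```

Run:
```python
from mv import *
p0,R0,o=cur(); print(o['time'],p0,o['wrist_force'],o['wrist_torque'])
```

```text
10.75 [0.75675904 0.07928902 0.21950495] [ 3.68157418 -2.70532859 -2.45444442] [-0.55289103 -1.01041948  0.04165918]
```

move_arm([
  [[-0.8, 0, 0.2], [0, 0, 0], -1],
  [[-1.5, 0, 0.3], [0, 0, 0], -1],
  [[-1.5, 0, 0.3], [0, 0, 0], -1],
  [[-1.5, 0, 0.3], [0, 0, 0], -1],
])

```text
time: 11.25
tool_pos: [0.7569, 0.0792, 0.2189]
ee_rot: [3.141, 0.21, 2.486]
wrist_force: [4.0, -2.0, -2.3]
width: 0.0158
```

move_arm([
  [[1, 0, 4], [0, 0, 0], -1],
  [[1.9, 0, 9], [0, 0, 0], -1],
  [[1.9, 0, 9], [0, 0, 0], -1],
  [[1.9, 0, 9], [0, 0, 0], -1],
])

```text
time: 11.75
tool_pos: [0.7569, 0.0793, 0.2094]
ee_rot: [3.141, 0.21, 2.486]
wrist_force: [4.6, -2.7, -0.9]
width: 0.0161
```

move_arm([
  [[-0.5, 0, 0.1], [0, 0, 0], -1],
  [[-1, 0, 0.2], [0, 0, 0], -1],
  [[-1, 0, 0.2], [0, 0, 0], -1],
  [[-1, 0, 0.2], [0, 0, 0], -1],
])

```text
time: 12.25
tool_pos: [0.7571, 0.0792, 0.2093]
ee_rot: [3.141, 0.208, 2.487]
wrist_force: [1.6, -1.2, -1.1]
width: 0.0155
```

Run:
```python
from mv import *
p0,R0,o=cur(); print(o['time'],p0,o['wrist_force'],o['wrist_torque'],o['joint_torque'].round(2))
snap("scene","s7.png",(350,150,510,300),5)
```

```text
12.25 [0.75711049 0.07918011 0.20933977] [ 1.63103288 -1.24539534 -1.12202015] [-0.11175693 -0.29694919  0.00404668] [  0.91 -51.07 -31.36  -0.16  -0.21  -0.  ]
```

View pics/s7.png

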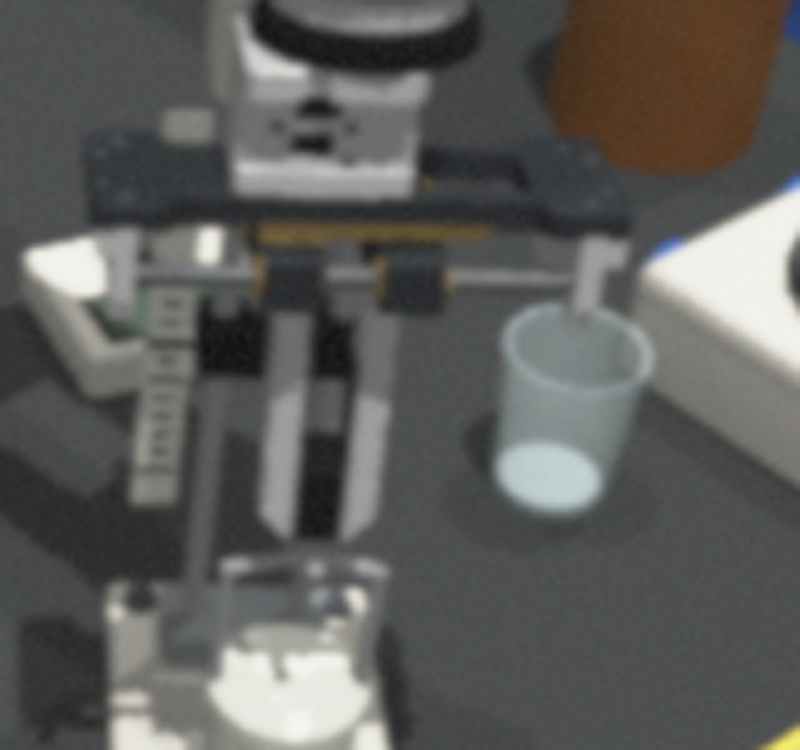

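Run:
```python
from mv import *
p0,R0,o=cur()
seat=np.array([.7544,.0809,.224]);u=np.array([.7927,-.6096,0]);v=np.array([.6096,.7927,0])
g=p0-R0[:,2]*.0188; bar=g-[0,0,.039]; d=bar-seat; print("bar-seat u,v,z mm",d@u*1e3,d@v*1e3,d[2]*1e3)
px=lambda P:((proj("scene",P)[0]-[350,150])*5).round()
s=seat+[0,0,d[2]]
for k,P in (("bar",bar),("barL",bar+v*.028-[0,0,.007]),("barR",bar-v*.028-[0,0,.007]),("tip",s+u*.022+[0,0,.0135]),("V",s-[0,0,.0092]),("tip+5v",s+v*.005+u*.022+[0,0,.0135]),("tip-5v",s-v*.005+u*.022+[0,0,.0135])): print(k,px(P))
im=cv2.imread('pics/s7.png'); cv2.imwrite('pics/s7c.png',cv2.resize(im[520:720,180:420],None,fx=3,fy=3))
```

```text
bar-seat u,v,z mm -0.6801312139696765 0.28642961650811766 -35.27313735007695
bar [304. 555.]
barL [378. 571.]
barR [227. 567.]
tip [313. 571.]
V [301. 574.]
tip+5v [327. 571.]
tip-5v [299. 571.]
```

View pics/s7c.png

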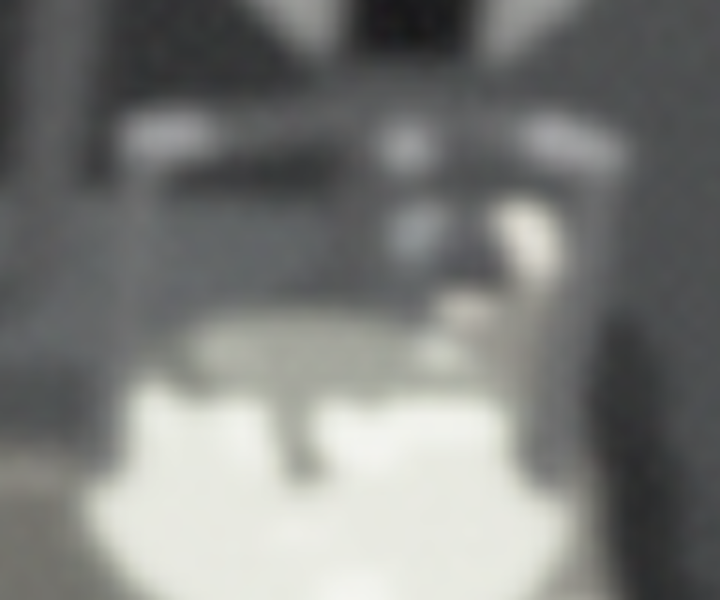

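The crop shows the hook tip glint at s7 (316,568) against a predicted (313,571), so the bar sits centred in the V. Now I'll ease off the remaining load.

move_arm([
  [[-0.6, 0, 0.1], [0, 0, 0], -1],
  [[0, 0, 3], [0, 0, 0], -1],
  [[0.3, 0, 4.6], [0, 0, 0], -1],
  [[0.3, 0, 4.6], [0, 0, 0], -1],
  [[0.3, 0, 4.6], [0, 0, 0], -1],
  [[0.3, 0, 4.6], [0, 0, 0], -1],
])

```text
time: 13.05
tool_pos: [0.7575, 0.079, 0.2049]
ee_rot: [3.141, 0.208, 2.487]
wrist_force: [-5.0, 2.7, -1.8]
width: 0.0158
```

move_arm([
  [[0, 0, 0], [0, 0, 0], -1],
])

```text
time: 13.18
tool_pos: [0.7575, 0.0789, 0.2048]
ee_rot: [3.141, 0.208, 2.487]
wrist_force: [-5.3, 2.9, -1.3]
width: 0.016
```

move_arm([
  [[0, 0, 0], [0, 0, 0], -1],
])

```text
time: 13.3
tool_pos: [0.7575, 0.079, 0.2048]
ee_rot: [3.141, 0.208, 2.487]
wrist_force: [-3.6, 2.5, -1.3]
width: 0.0152
```

move_arm([
  [[0, 0, 0], [0, 0, 0], -1],
])

```text
time: 13.42
tool_pos: [0.7575, 0.079, 0.2048]
ee_rot: [3.141, 0.208, 2.487]
wrist_force: [-4.0, 2.5, -1.2]
width: 0.0162
```

move_arm([
  [[0.4, 0, -0.1], [0, 0, 0], -1],
  [[0.4, 0, -0.1], [0, 0, 0], -1],
  [[0.4, 0, -0.1], [0, 0, 0], -1],
])

```text
time: 13.8
tool_pos: [0.7575, 0.079, 0.2049]
ee_rot: [3.141, 0.209, 2.487]
wrist_force: [-4.5, 2.7, -1.1]
width: 0.0152
```

move_arm([
  [[0, 0, 0], [0, 0, 0], -1],
])

```text
time: 13.92
tool_pos: [0.7575, 0.079, 0.2049]
ee_rot: [3.141, 0.209, 2.486]
wrist_force: [-4.3, 2.4, -1.0]
width: 0.0162
```

move_arm([
  [[0, 0, 0], [0, 0, 0], -1],
])

```text
time: 14.05
tool_pos: [0.7575, 0.079, 0.2049]
ee_rot: [3.141, 0.209, 2.486]
wrist_force: [-4.5, 2.6, -1.3]
width: 0.016
```

move_arm([
  [[0.5, 0, -0.1], [0, 0, 0], -1],
  [[0.5, 0, -0.1], [0, 0, 0], -1],
  [[0.5, 0, -0.1], [0, 0, 0], -1],
])

```text
time: 14.42
tool_pos: [0.7574, 0.079, 0.2051]
ee_rot: [3.141, 0.21, 2.486]
wrist_force: [-4.0, 1.9, -1.4]
width: 0.0157
```

move_arm([
  [[0.3, 0, -0.1], [0, 0, 0], -1],
  [[0.3, 0, -0.1], [0, 0, 0], -1],
  [[0.3, 0, -0.1], [0, 0, 0], -1],
])

```text
time: 14.8
tool_pos: [0.7573, 0.079, 0.2052]
ee_rot: [3.141, 0.21, 2.486]
wrist_force: [-2.5, 2.4, -1.8]
width: 0.0156
```

move_arm([
  [[0.6, 0, 0.9], [0, 0, 0], -1],
  [[1.2, 0, 3], [0, 0, 0], -1],
  [[1.6, 0, 5.3], [0, 0, 0], -1],
  [[1.6, 0, 5.3], [0, 0, 0], -1],
  [[1.6, 0, 5.3], [0, 0, 0], -1],
  [[1.6, 0, 5.3], [0, 0, 0], -1],
])

```text
time: 15.55
tool_pos: [0.7572, 0.0791, 0.2]
ee_rot: [3.141, 0.211, 2.486]
wrist_force: [0.3, -0.8, 0.0]
width: 0.0157
```

move_arm([
  [[0, 0, 0], [0, 0, 0], -1],
])

```text
time: 15.68
tool_pos: [0.7571, 0.0791, 0.1999]
ee_rot: [3.141, 0.211, 2.486]
wrist_force: [0.7, 0.3, -0.4]
width: 0.0158
```

move_arm([
  [[0, 0, 0], [0, 0, 0], -1],
])

```text
time: 15.8
tool_pos: [0.7571, 0.0791, 0.1998]
ee_rot: [3.141, 0.211, 2.486]
wrist_force: [1.1, -1.5, -0.7]
width: 0.0157
```

move_arm([
  [[0, 0, 0], [0, 0, 0], -1],
])

```text
time: 15.92
tool_pos: [0.7571, 0.0791, 0.1998]
ee_rot: [3.141, 0.211, 2.486]
wrist_force: [0.7, -0.2, -0.5]
width: 0.0157
```

Force is now about −0.5 N, equal to the empty baseline, horizontals are about 0, and the dip of ~45 mm matches W≈3.6 N. Release now.

move_arm([
  [[0, 0, 0], [0, 0, 0], -0.6],
  [[0, 0, 0], [0, 0, 0], -0.4],
  [[0, 0, 0], [0, 0, 0], -0.2],
  [[0, 0, 0], [0, 0, 0], 0],
  [[0, 0, 0], [0, 0, 0], 0.2],
  [[0, 0, 0], [0, 0, 0], 0.2],
  [[0, 0, 0], [0, 0, 0], 0.2],
  [[0, 0, 0], [0, 0, 0], 0.2],
])

```text
time: 16.92
tool_pos: [0.7568, 0.0794, 0.1996]
ee_rot: [3.141, 0.21, 2.486]
wrist_force: [0.1, 0.2, -0.5]
width: 0.0562
```

move_arm([
  [[-2.1, 0, -9.8], [0, 0, 0], 0.2],
  [[-6.3, 0, -29.4], [0, 0, 0], 0.2],
  [[-12.6, 0, -58.8], [0, 0, 0], 0.2],
  [[-21, 0, -98], [0, 0, 0], 0.2],
  [[-29.4, 0, -137.2], [0, 0, 0], 0.2],
  [[-37.8, 0, -176.4], [0, 0, 0], 0.2],
  [[-46.2, 0, -215.6], [0, 0, 0], 0.2],
  [[-48, 0, -225], [0, 0, 0], 0.2],
  [[-48, 0, -225], [0, 0, 0], 0.2],
])

```text
time: 18.05
tool_pos: [0.7516, 0.0783, 0.4268]
ee_rot: [3.135, 0.216, 2.486]
wrist_force: [0.4, -0.0, 0.3]
width: 0.0561
```

Run:
```python
from mv import *
p0,R0,o=cur(); print(o['time'],p0,o['ee_rot'],o['joint_positions'].round(3),o['wrist_force'],o['width'])
S=viewer.snapshot("scene")[:,:,::-1];cv2.imwrite('pics/s8.png',S)
```

```text
18.05 [0.75159086 0.07832199 0.42681916] [3.13528911 0.21586811 2.4857646 ] [ 0.095  0.596  0.274 -0.165  2.102 -0.917] [ 0.40778164 -0.01688656  0.32915585] 0.05606906721892319
```

```bash
cat > key.py <<'E'
from mv import *
Rk=R.from_euler('xyz',[np.pi,0,2.486]).as_matrix(); K=np.array([.4105,.3005,.040])
E
python3 - <<'E'
from key import *
p0,R0,o=cur()
for w in([.52,-.05,.40],[.43,.10,.30],[.4105,.3005,.10]): print(w,[x.tolist() for x in rel(p0,R0,np.array(w),Rk)])
E
```

```text
[0.52, -0.05, 0.4] [[108.6, -243.0, 1.9], [0.35, 12.36, 0.03]]
[0.43, 0.1, 0.3] [[289.1, -179.4, 65.2], [0.35, 12.36, 0.03]]
[0.4105, 0.3005, 0.1] [[466.4, -33.4, 232.0], [0.35, 12.36, 0.03]]
```

View pics/s8.png

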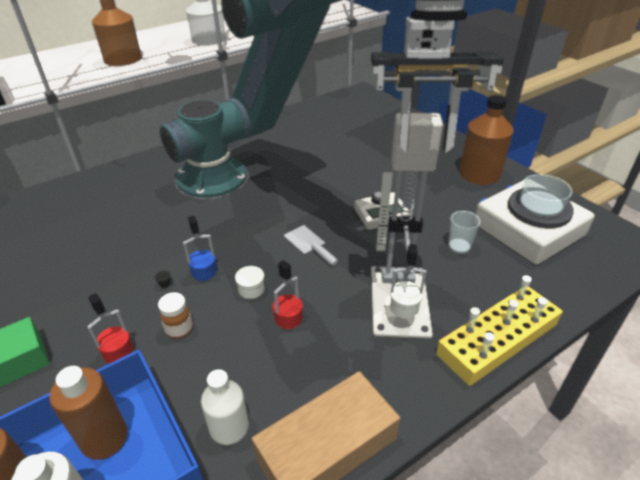

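The scene shows the pot hanging in the hook at (405,300), with the grip block at (412,255), and nothing else moved. On to the key, going round the housing on the robot side.

move_arm([
  [[40, -90, 1], [0, 2, 0], 0],
  [[75, -165, 1.5], [0, 5, 0], -1],
  [[108.6, -243, 1.9], [0.35, 12.4, 0], -1],
  [[108.6, -243, 1.9], [0.35, 12.4, 0], -1],
  [[108.6, -243, 1.9], [0.35, 12.4, 0], -1],
  [[108.6, -243, 1.9], [0.35, 12.4, 0], -1],
  [[289, -179, 65], [0.35, 12.4, 0], -1],
  [[289, -179, 65], [0.35, 12.4, 0], -1],
  [[289, -179, 65], [0.35, 12.4, 0], -1],
  [[289, -179, 65], [0.35, 12.4, 0], -1],
  [[466.4, -33.4, 232], [0.35, 12.4, 0], -1],
  [[466.4, -33.4, 232], [0.35, 12.4, 0], -1],
  [[466.4, -33.4, 232], [0.35, 12.4, 0], -1],
  [[466.4, -33.4, 232], [0.35, 12.4, 0], -1],
  [[466.4, -33.4, 232], [0.35, 12.4, 0], -1],
  [[466.4, -33.4, 232], [0.35, 12.4, 0], -1],
  [[466.4, -33.4, 232], [0.35, 12.4, 0], -1],
])

```text
time: 20.23
tool_pos: [0.4115, 0.3006, 0.101]
ee_rot: [3.141, -0.001, 2.486]
wrist_force: [-0.6, 0.3, -0.0]
width: 0.0004
```

Run:
```python
from key import *
p0,R0,o=cur(); print(o['time'],p0,o['width'],o['wrist_force'],rel(p0,R0,np.array([.4105,.3005,.10]),Rk))
# refine key centre from first top picture: dark/grey disc inside box, printed by component
im=cv2.imread('pics/top0.png'); g=cv2.cvtColor(im,6)[275:300,192:218]
n,l,s,c=cv2.connectedComponentsWithStats((g<140).astype('uint8'))
for a,b in zip(s,c): print(a,b+[192,275])
# is hook at rest? pot image motion between two instants
A=viewer.snapshot("scene")[230:340,370:440].astype(int)
np.save('A.npy',A)
```

```text
20.225 [0.41149014 0.30063209 0.1010413 ] 0.0004316158518806359 [-0.61270187  0.27157405 -0.01179685] (array([ 0.7, -0.7,  1. ]), array([ 0.02, -0.06,  0.01]))
[  0   0  26  25 414] [205.01690821 285.53140097]
[10  0 16  5 29] [209.96551724 276.68965517]
[  5   5  15  14 108] [205.14814815 286.31481481]
[ 0 17 24  8 99] [200.03030303 296.90909091]
```

move_arm([
  [[0.7, -0.7, 20], [0, 0, 0], -1],
  [[0.7, -0.7, 45], [0, 0, 0], -1],
  [[0.7, -0.7, 45], [0, 0, 0], -1],
  [[0.7, -0.7, 45], [0, 0, 0], -1],
  [[0.7, -0.7, 45], [0, 0, 0], -1],
  [[0.7, -0.7, 45], [0, 0, 0], -1],
  [[0.7, -0.7, 45], [0, 0, 0], -1],
  [[0.7, -0.7, 45], [0, 0, 0], -1],
  [[0.7, -0.7, 45], [0, 0, 0], -1],
  [[0.7, -0.7, 45], [0, 0, 0], -1],
  [[0.7, -0.7, 45], [0, 0, 0], -1],
  [[0.7, -0.7, 45], [0, 0, 0], -1],
  [[0.7, -0.7, 45], [0, 0, 0], -1],
  [[0.7, -0.7, 45], [0, 0, 0], -1],
  [[0.7, -0.7, 45], [0, 0, 0], -1],
  [[0.7, -0.7, 45], [0, 0, 0], -1],
  [[0.7, -0.7, 45], [0, 0, 0], -1],
  [[0.7, -0.7, 45], [0, 0, 0], -1],
  [[0.7, -0.7, 45], [0, 0, 0], -1],
  [[0.7, -0.7, 45], [0, 0, 0], -1],
])

```text
time: 22.78
tool_pos: [0.4085, 0.3003, 0.0544]
ee_rot: [-3.14, -0.003, 2.486]
wrist_force: [-0.3, 0.6, 0.4]
width: 0.0007
```

Run:
```python
from key import *
p0,R0,o=cur(); print(o['time'],p0,o['wrist_force'])
f=[viewer.snapshot("scene")[230:340,370:440].astype(np.float32).mean(2) for _ in range(10)]
A=np.load('A.npy').mean(2).astype(np.float32)
print(cv2.phaseCorrelate(A,f[-1])[0],[np.round(cv2.phaseCorrelate(f[0],x)[0],2).tolist() for x in f[1:]])
```

```text
22.775 [0.40847913 0.30029756 0.05436253] [-0.32339612  0.57692513  0.42613945]
(-0.018889072030511045, -0.04897305282521103) [[-0.02, -0.02], [0.02, -0.01], [0.02, -0.01], [0.03, 0.03], [0.05, -0.02], [0.0, -0.01], [-0.02, 0.01], [0.02, -0.02], [0.0, -0.03]]
```

The hook is at rest: frame shifts are under 0.05 px. Press the key.

move_arm([
  [[-1.6, 1.2, 4], [0, 0, 0], -1],
  [[-1.6, 1.2, 8], [0, 0, 0], -1],
  [[-1.6, 1.2, 12], [0, 0, 0], -1],
  [[-1.6, 1.2, 12], [0, 0, 0], -1],
])

```text
time: 23.78
tool_pos: [0.4108, 0.3005, 0.046]
ee_rot: [-3.141, -0.002, 2.487]
wrist_force: [-6.9, -4.1, 18.1]
width: 0.0006
```

move_arm([
  [[0, 0, 2], [0, 0, 0], -1],
  [[0, 0, 2], [0, 0, 0], -1],
  [[0, 0, 2], [0, 0, 0], -1],
])

```text
time: 24.15
tool_pos: [0.4108, 0.3005, 0.0458]
ee_rot: [-3.141, -0.002, 2.487]
wrist_force: [-8.2, -5.0, 25.6]
width: 0.0005
```

move_arm([
  [[0, 0, 2], [0, 0, 0], -1],
  [[0, 0, 2], [0, 0, 0], -1],
  [[0, 0, 2], [0, 0, 0], -1],
])

```text
time: 24.52
tool_pos: [0.4109, 0.3006, 0.0456]
ee_rot: [3.141, -0.002, 2.487]
wrist_force: [-12.3, -6.9, 33.4]
width: 0.0004
```

move_arm([
  [[0, 0, -5], [0, 0, 0], -1],
  [[0, 0, -5], [0, 0, 0], -1],
  [[0, 0, -5], [0, 0, 0], -1],
])

```text
time: 24.9
tool_pos: [0.4109, 0.3006, 0.0461]
ee_rot: [-3.141, -0.002, 2.487]
wrist_force: [-4.4, -2.1, 13.8]
width: 0.0007
```

move_arm([
  [[0, 0, -3], [0, 0, 0], -1],
  [[0, 0, -3], [0, 0, 0], -1],
])

```text
time: 25.15
tool_pos: [0.4108, 0.3005, 0.047]
ee_rot: [-3.141, -0.002, 2.487]
wrist_force: [-1.4, -0.7, 3.8]
width: 0.0002
```

move_arm([
  [[0, 0, -3], [0, 0, 0], -1],
  [[0, 0, -3], [0, 0, 0], -1],
])

```text
time: 25.4
tool_pos: [0.4108, 0.3005, 0.0495]
ee_rot: [-3.14, -0.003, 2.486]
wrist_force: [0.7, 0.9, 2.1]
width: 0.0003
```

Run:
```python
from key import *
for z in(.036,.0456,.0516): print(z,onz("top",(204.3,287),z))
a,e=tri((378.5,196.5),(204.3,287)); print(a,e)
print((proj("scene",np.array([.411,.3005,.0516]))[0]),proj("top",np.array([.411,.3005,.0516]))[0])
o=status.get_obs(); print(o['tool_pos'],o['wrist_force'])
```

```text
0.036 [0.41017303 0.30013785 0.036     ]
0.0456 [0.41078666 0.29744229 0.0456    ]
0.0516 [0.41117017 0.29575756 0.0516    ]
[0.41122416 0.29939809 0.04232232] 0.002394486896493712
[378.54752721 193.55869694] [202.58571355 287.05637624]
[0.41078948 0.30051619 0.04946449] [0.70545976 0.89179019 2.13910729]
```

The spring signature on the way up (3.8 N at 47.0 mm, 2.1 N at 49.5 mm) matches the key's 0.83 N/mm, so it went fully down. Retract.

move_arm([
  [[0, 0, -10], [0, 0, 0], -1],
  [[0, 0, -40], [0, 0, 0], -1],
  [[0, 0, -80], [0, 0, 0], -1],
  [[0, 0, -120], [0, 0, 0], -1],
  [[0, 0, -130], [0, 0, 0], -1],
  [[0, 0, -130], [0, 0, 0], -1],
  [[0, 0, -130], [0, 0, 0], -1],
])

```text
time: 26.28
tool_pos: [0.4099, 0.2996, 0.1769]
ee_rot: [-3.136, -0.004, 2.486]
wrist_force: [-0.5, 0.1, -0.4]
width: 0.0002
```

Run:
```python
from key import *
o=status.get_obs(); print(o['time'],o['tool_pos'],o['wrist_force'],o['qvel'].round(3))
S=viewer.snapshot("scene"); A=np.load('A.npy').mean(2).astype(np.float32)
print("pot shift px since first rest frame",cv2.phaseCorrelate(A,S[230:340,370:440].astype(np.float32).mean(2)))
I0=cv2.imread('pics/scene0.png')[:,:,::-1]; d=np.abs(cv2.GaussianBlur(S,(5,5),0).astype(int)-cv2.GaussianBlur(I0,(5,5),0)).max(2)
for n,(x,y) in dict(spare=(250,283),red=(289,310),red2=(115,342),blue=(203,263),amber=(175,315),wash=(225,410),stopper=(163,279),scoop=(310,245),beaker=(462,232)).items(): print(n,np.median(d[y-12:y+12,x-12:x+12]))
order.close_job()
```

```text
26.275 [0.40991994 0.29958576 0.17690797] [-0.54412614  0.13576615 -0.43791354] [-0.     0.002  0.004 -0.     0.001 -0.002]
pot shift px since first rest frame ((-0.011377423049559354, -0.0020234844257274176), 0.9673171511402836)
spare 4.0
red 5.0
red2 5.0
blue 6.0
amber 4.0
wash 5.0
stopper 3.0
scoop 6.0
beaker 5.0
the job is handed in; nothing more can be done
```

The white sample pot is hanging by its bail in the balance hook, the key has been pressed and released, and the job was handed in at about 26 s of the 67 s allowed. The hand-in gave no verdict.

**Hanging the pot:** I eased it down until the wrist force was back at its empty reading of about −0.5 N. The hook had then dipped about 45 mm, which matches the roughly 3.6 N I measured for the pot. Then I opened the gripper and moved clear.

**Before the key press:** Ten frames of the pot shifted by less than 0.05 pixel, so the hook was at rest.

**Last checks:**
- **Pot:** it had moved about 0.01 pixel since its first rest frame.
- **Other things:** the image around each of the spare pot, the coloured pots, jar, bottle, stopper, scoop and beaker showed no notable change.
- **Key:** it let the fingers down about 6 mm to a hard stop. Coming back up, the force fell at close to the rate expected of the key's spring.
- **Arm:** it ended at rest in free air, touching nothing.

**What went less well:**
- **Sideways force on the hook:** while seating the bar in the crook it briefly reached about 6 N, below the 12 N limit. I brought it to near zero before letting go.
- **Key force:** I pushed the key about 33 N downward (36 N in all) against its stop, harder than needed.
- **Key height:** the cameras put the key top at about 42 mm, but contact showed it nearer 52 mm.

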